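Turn the tube carousel to the reader and scan

TASK

With one fingertip against an arm of the blue carousel, push it round until the red-capped tube stands in front of the middle of the reader's black window (over the red line on the station's foot), then press the green scan key on top of the reader and let it go. Push on the arms, not on the tubes; pinch and lift nothing, press the key only once the red-capped tube is in place, leave it there, and do not disturb the other things on the table.

Things in the scene. Friction and masses are not known exactly. Their poses are not given: they have to be found in the camera images.
- station: fixed white reading station; position and yaw vary. Origin on the table on the carousel's spindle axis, z up, x axis from the spindle towards the reader. Round base 150 mm across, 20 mm high, with an 18 mm spindle; joined to it the reader, a white box 50 (x) x 100 (y) x 85 mm high. A red line (6 mm wide) on its foot marks the reading place
- window (a point): centre of the black window, 30 mm wide, in the reader's front face; the face looks at the spindle from 135 mm away; 50 mm above the table
- read_spot (a point): the reading place in front of the middle of the reader's window: where the foot of the red-capped tube should stand, 105 mm from the spindle axis (on the station's x axis) and 31 mm above the table
- scan_key (a joint): the round green scan key (28 mm across) on top of the reader: 0 m released, 0.006 m fully down; a spring, about 4 N at full travel, returns it; it counts as pressed from 0.004 m. It is pressed straight down
- scan_key_top (a point): centre of the green scan key's top face, about 158 mm from the spindle axis on the station's x axis
- carousel: blue four-armed carousel, 0.5 kg, loose on the spindle (1.5 mm play); turns either way without stops, and friction (1 to 3 N at an arm) keeps it where it is left. Origin on the axis at its underside, 20 mm above the table, z up; arms along its x, y, -x, -y. Grey hub 52 mm across, top 82 mm above the table, with a small black knob up to 96 mm
- arm (a point): middle of the arm along the carousel's x, 60 mm from the axis; the other three are alike. Each arm is an upright bar 10 mm thick, underside 55 mm and top 80 mm above the table, bare from 26 to 95 mm from the axis, then a square pocket 20 x 20 mm centred 105 mm from the axis that holds one tube
- tube_red: the red-capped tube, loose in a pocket at the end of one of the four arms (which one varies): 13 mm thick, 75 mm long, cap 16 mm across; origin at the centre of its foot, 31 mm above the table, so its top is 106 mm above the table; z along the tube
- tube_a: a yellow-capped tube in another of the carousel's pockets, same sizes as the red-capped one; origin at its foot
- tube_b: a yellow-capped tube in another of the carousel's pockets, same sizes as the red-capped one; origin at its foot
- tube_c: a yellow-capped tube in another of the carousel's pockets, same sizes as the red-capped one; origin at its foot
- rack: bystander: red tube rack 90 x 130 mm with yellow-capped tubes, 88 mm high; origin under its centre
- label_roll: bystander: white label roll standing on end, 70 mm across, 50 mm high; origin under its centre
- reagent: bystander: amber bottle, 64 mm across, 130 mm high; origin under its centre
- beaker: bystander: clear plastic cup, 72 mm across, 85 mm high; origin under its centre
- marker: bystander: white and blue marker pen, 130 x 12 x 12 mm, lying along its x; origin under its centre

How it is judged:
By the outcome, as a careful person would: the job done as asked, in the order asked, and still so for the second after the job is handed in, with the robot touching nothing.
It also fails if it takes over 58 s, if anything falls off the work surface, if the arm or the gripper's body presses on something with over 40 N, if the wrist force passes 120 N, or if a joint passes its speed limit or range.

ROBOT

A 7-joint arm with a two-finger parallel gripper is mounted at the origin on the work surface. World frame = base frame: x ahead of the robot, y to its left, z up, the work surface at z = 0. Lengths are in mm, angles in rad, forces in N, time in s.
With the tool pointing down it reaches from about 425 to 1025 mm from the base axis. Payload 9.4 kg.
Tool frame: the origin (TCP) lies between the finger pads; the fingertips stand ahead of it and the grasp point (between the pads) is the TCP (tip_extent is the z of the fingertips in the tool frame, in mm); z points along the fingers, y is the direction in which the jaws open and shut (so a half turn about z gives the same grasp; the last joint's range is limited). The gripper opens to 85 mm and grips with 20 to 120 N. Pads are 22 mm wide; open, the fingers measure 114 mm over their backs; the gripper's body (76 mm by 85 mm) begins 54 mm behind the grasp point. The pads swing forward as they close: fully open they stand 13 mm farther back than shut.
Start: joints at [-1.272, 0.599, -0.003, 1.599, 0.002, 0.943, -0.08], TCP at [266.09, 674.404, 250.275] pointing down, gripper open.
Joint ranges: [-2.57, 2.57], [-0.35, 1.97], [-1.29, 1.29], [0.11, 2.56], [-1.05, 4.19], [0.11, 1.86], [-2.63, 2.63]. Speed limits (rad/s): [2.22, 2.22, 3.01, 3.01, 3.14, 3.14, 3.14].

INTERFACE

Orientations are given as a unit quaternion [w, x, y, z].
In Python, from station import * gives the robot as it stands.
- The arm moves only by the tool drive_tool, never from a script. Its argument "rows" is a list that holds one entry, the list of rows, each a list of 6 numbers: the shift along the tool's x, y, z in cm, then the turn, a rotation vector about the tool's x, y, z in rad. A call has exactly 5 rows; each row shifts and turns the pose as measured when the row begins, along the tool's axes as they then stand; what a row does not reach is not made up. A row lasts 1/10 s, in which the tool goes at most 50 mm and 8.59 degrees, less where a joint would pass 70% of its speed; a pose out of reach is approached as far as the arm can. A call is refused whole if a number of a shift passes 5 or a number of a turn 0.15, either way. A call with a gripper value outside its range is refused whole. "jaw" is the finger opening in cm, from 0 to 8.54, set as the call begins (left out, the last holds). The fingers move at their own pace and stop on an object; the grip force is fixed at half the most. Time passes only in rows, so rows that do not move let the fingers close, or fill a call up. It gives the time, the measured TCP pose, the force and the opening at its end, in the units of the state.
- get_obs(): the state, without advancing time (a new reading comes with each control period).
- read_camera(name): name is "scene" or "top" or "wrist"; returns (picture, depth): 420x560x3 uint8, blue, green, red; 420x560 float32, mm along the optical axis (not along the pixel's ray), 0 where there is no reading.
- camera_params(name): a dict with "fx", "fy", "cx", "cy" (pixels), "T" (4x4, takes a point from camera to world coordinates); the wrist camera has in their place "hand_eye" (4x4, takes a point from camera to tool coordinates, whose origin is the TCP and whose axes are the flange's). Camera axes: x right, y down, z forward; pixel columns grow to the right and rows downward; lengths in mm; the calibration is good to about 2 mm. A picture is of the moment at which its call begins: read the wrist's pose just before it. camera_params takes no time and is no camera call.
- job_done(): hands the job in, once; it reports no verdict.
The state is a dict: "clock": time; "joints": joint angles; "qd": joint speeds; "tau": joint torques, N m; "eef_pos": TCP position; "tool_rot": TCP orientation; "ft_force": force on the tool from outside, world axes, zero at the start; "wrist_torque": the same for the moment, N m; "gripper_width": finger opening in mm.
Only numpy, scipy, OpenCV 4.12 (cv2) and the standard library are available. Lean on these libraries where they do the work, as an engineer would, in place of code of your own. Each camera call takes 0.05 s, during which the arm holds its last target.

## Working session

There is one attempt and no reset: what is moved stays moved. The work goes in short steps, Python scripts to look and compute and a tool call to move; the robot and the scene stay as the last step left them, time stands still between calls to the robot, and variables do not carry over. Pictures are saved under pics/ and viewed, and the job is handed in when it is done.

Besides the shell and the picture viewer there is one more tool, called after "Request:" by a JSON object that holds its "name" and its "arguments", one argument or row to a line. drive_tool: Moves the arm, as the interface text tells. Its arguments: {"type":"object","properties":{"rows":{"type":"array","items":{"type":"array","items":{"type":"array","items":{"type":"number"}}}},"jaw":{"type":"number"}},"required":["rows"]}

```bash
ls; mkdir -p pics; python3 - <<'E'
from station import *
import cv2
o=get_obs()
for k,v in o.items(): print(k,v)
for n in ("scene","top"):
    p,d=read_camera(n); cv2.imwrite(f"pics/{n}0.png",p)
    import numpy as np; np.save(f"pics/{n}0.npy",d)
    print(n,camera_params(n))
print(camera_params("wrist"))
E
```

```text
pics
clock 0.0
joints [-1.27169438  0.60015162 -0.00256038  1.60014936  0.00181202  0.94291585
 -0.07981345]
qd [-0.00068918 -0.0003276  -0.0013636  -0.00048489 -0.00039529 -0.00166725
 -0.00031537]
tau [ 1.03126124e-03 -7.76458311e+01  1.56513859e+00 -2.58004743e+01
  1.23807084e-02  8.83728062e-03  2.73393528e-05]
eef_pos [265.92702762 673.97447944 249.39060238]
tool_rot [-7.81743001e-05  1.86764596e-01  9.82404361e-01 -8.07222040e-04]
ft_force [ 0.28654616  1.07625263 -0.03481624]
wrist_torque [-0.03435486  0.03545987  0.01358674]
gripper_width 85.32592457072816
scene {'fx': 522.9075131684825, 'fy': 522.9075131684825, 'cx': 280.54149460675177, 'cy': 206.0271044100978, 'T': array([[ 6.45997301e-01,  5.06290448e-01, -5.71277052e-01,
         1.35892178e+03],
       [ 7.63270209e-01, -4.18325671e-01,  4.92363911e-01,
        -6.65608538e+02],
       [ 1.02992893e-02, -7.54104512e-01, -6.56673670e-01,
         9.50589766e+02],
       [ 0.00000000e+00,  0.00000000e+00,  0.00000000e+00,
         1.00000000e+00]])}
top {'fx': 479.3540758645828, 'fy': 479.3540758645828, 'cx': 281.7694591308476, 'cy': 207.50288193745465, 'T': array([[-2.30510339e-02, -9.87488175e-01,  1.55999209e-01,
         3.70271799e+02],
       [-9.99659684e-01,  2.46732666e-02,  8.47036171e-03,
        -8.98829806e+00],
       [-1.22133921e-02, -1.55750869e-01, -9.87720861e-01,
         1.51236897e+03],
       [ 0.00000000e+00,  0.00000000e+00,  0.00000000e+00,
         1.00000000e+00]])}
{'fx': 301.62531680767734, 'fy': 301.62531680767734, 'cx': 279.41404983917795, 'cy': 206.5102797682541, 'hand_eye': array([[-8.88448633e-04, -9.52562314e-01, -3.04342322e-01,
         7.80217809e+01],
       [ 9.99998598e-01, -1.27835251e-03,  1.08188385e-03,
        -1.55419786e-01],
       [-1.41961855e-03, -3.04340934e-01,  9.52562114e-01,
        -1.23770852e+02],
       [ 0.00000000e+00,  0.00000000e+00,  0.00000000e+00,
         1.00000000e+00]])}
```

View pics/scene0.png

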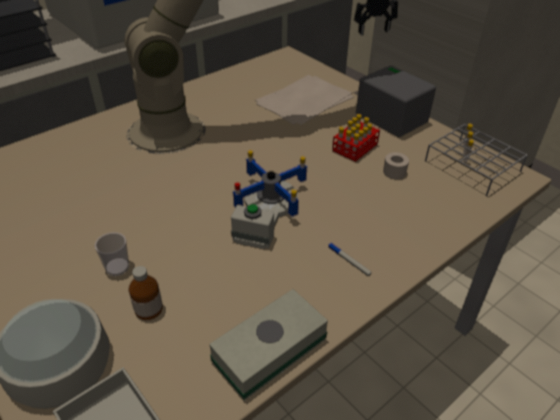

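View pics/top0.png

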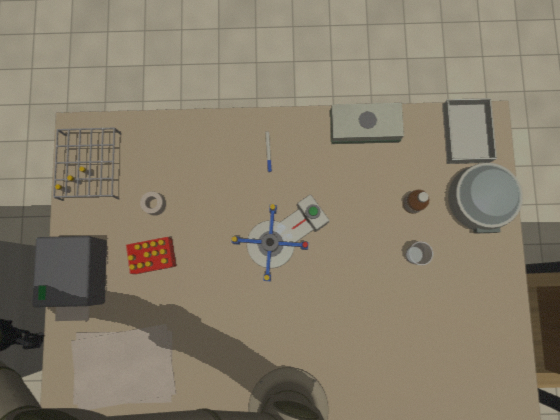

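```bash
cat > h.py <<'E'
from station import *
import numpy as np, cv2
def ray(cp,u,v,z,T=None):
    T=cp["T"] if T is None else T
    d=T[:3,:3]@np.array([(u-cp["cx"])/cp["fx"],(v-cp["cy"])/cp["fy"],1]); o=T[:3,3]
    return o+d*(z-o[2])/d[2]
def blobs(img,lo,hi,roi,amin=4):
    hsv=cv2.cvtColor(img,cv2.COLOR_BGR2HSV)
    m=cv2.inRange(hsv,np.array(lo),np.array(hi))
    k=np.zeros_like(m);x0,y0,x1,y1=roi;k[y0:y1,x0:x1]=255;m&=k
    n,l,s,c=cv2.connectedComponentsWithStats(m)
    return [(s[i,4],*c[i]) for i in range(1,n) if s[i,4]>=amin]
E
python3 - <<'E'
from h import *
img=cv2.imread("pics/top0.png"); d=np.load("pics/top0.npy"); cp=camera_params("top")
c=img[180:300,210:350]; cv2.imwrite("pics/top0c.png",cv2.resize(c,None,fx=5,fy=5,interpolation=cv2.INTER_CUBIC))
roi=(215,190,345,300)
for name,lo,hi,z in (("red",(0,120,60),(8,255,255),106),("red2",(172,120,60),(180,255,255),106),("yel",(18,120,60),(35,255,255),106),("green",(45,80,40),(90,255,255),95)):
    for b in blobs(img,lo,hi,roi): print(name,b,ray(cp,b[1],b[2],z).round(1), d[int(b[2]),int(b[1])])
img=cv2.imread("pics/scene0.png"); 
c=img[130:260,200:340]; cv2.imwrite("pics/scene0c.png",cv2.resize(c,None,fx=5,fy=4.6,interpolation=cv2.INTER_CUBIC))
E
```

```text
red (np.int32(22), np.float64(298.8181818181818), np.float64(223.3181818181818)) [543.9 -46.2 106. ] 1500.2689
red (np.int32(16), np.float64(304.5), np.float64(244.1875)) [481.8 -61.1 106. ] 1406.8378
yel (np.int32(20), np.float64(272.3), np.float64(206.1)) [597.3  31.1 106. ] 1425.647
yel (np.int32(21), np.float64(233.9047619047619), np.float64(238.57142857142858)) [503.3 146.1 106. ] 1415.3965
yel (np.int32(19), np.float64(266.2105263157895), np.float64(277.0)) [389.2  53.  106. ] 1397.372
green (np.int32(57), np.float64(312.7894736842105), np.float64(210.50877192982455)) [582.7 -89.3  95. ] 1423.3665
```

View pics/top0c.png

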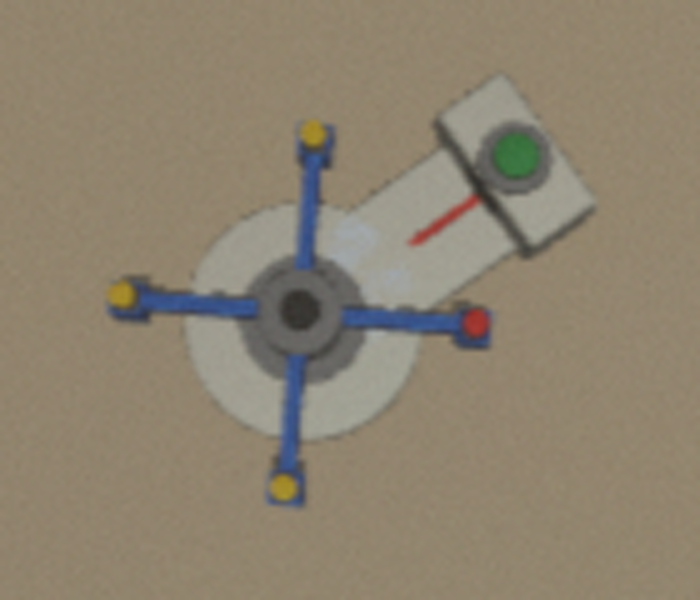

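View pics/scene0c.png

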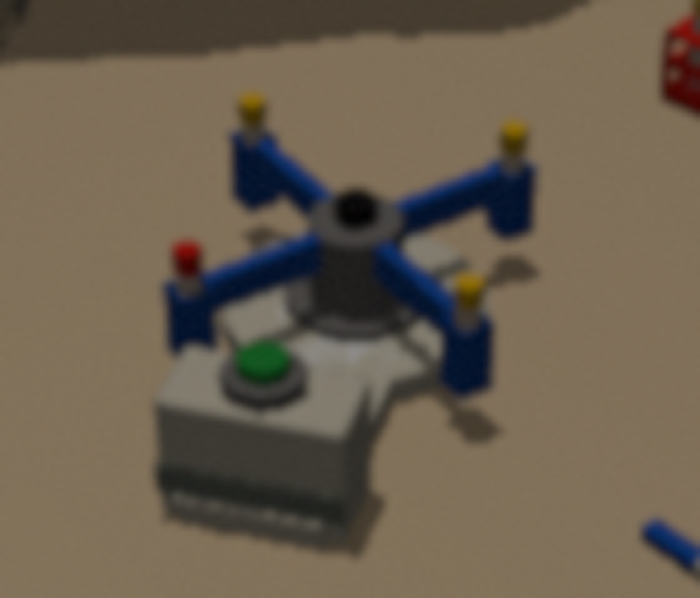

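```bash
python3 - <<'E'
import station; print([n for n in dir(station) if n[0]!='_'])
for n in dir(station):
    if 'tip' in n.lower(): print(n,getattr(station,n))
from h import *
print([k for k in get_obs()])
cp=camera_params("top"); d=np.load("pics/top0.npy"); T=cp["T"]
def pt(u,v):
    z=np.median(d[v-1:v+2,u-1:u+2]); return (T[:3,:3]@np.array([(u-cp["cx"])/cp["fx"]*z,(v-cp["cy"])/cp["fy"]*z,z])+T[:3,3]).round(1)
for n,u,v in (("key",313,211),("readertop",308,205),("readertop2",322,222),("line",299,223),("table",340,260),("knob",270,242),("hub",264,243)): print(n,pt(u,v))
for z in (3,10,20): print(ray(cp,298.8,223.3,z))
E
```

```text
['IKError', 'camera_params', 'get_obs', 'job_done', 'read_camera', 'tip_extent']
tip_extent 19.0
['clock', 'joints', 'qd', 'tau', 'eef_pos', 'tool_rot', 'ft_force', 'wrist_torque', 'gripper_width']
key [579.9 -89.4 103.7]
readertop [601.4 -76.   84.8]
readertop2 [ 548.8 -116.4   84. ]
line [555.2 -49.   22.3]
table [ 437.9 -174.6    1.3]
knob [491.6  40.4  95.7]
hub [490.2  58.9  81.2]
[556.6280452 -48.8504565   3.       ]
[555.76378089 -48.66558778  10.        ]
[554.52911761 -48.40148961  20.        ]
```

Request:
{"name": "drive_tool", "arguments": {
  "rows": [
    [[0,0,0,0,0,0],[0,0,0,0,0,0],[0,0,0,0,0,0],[0,0,0,0,0,0],[0,0,0,0,0,0]]
  ],
  "jaw": 0
}}

```text
clock: 0.6
eef_pos: [265.7, 673.5, 248.3]
tool_rot: [-0.0, 0.187, 0.982, -0.002]
ft_force: [0.1, -0.1, 0.3]
gripper_width: 12.1
```

Request:
{"name": "drive_tool", "arguments": {
  "rows": [
    [[-3.5,-3.1,0,0,0,0],[-3.5,-3.1,0,0,0,0],[-3.5,-3.1,0,0,0,0],[-3.5,-3.1,0,0,0,0],[-3.5,-3.1,0,0,0,0]]
  ]
}}

```text
clock: 1.1
eef_pos: [369.4, 466.2, 247.2]
tool_rot: [-0.002, 0.181, 0.984, 0.0]
ft_force: [0.6, -0.1, 1.0]
gripper_width: -0.0
```

Request:
{"name": "drive_tool", "arguments": {
  "rows": [
    [[-3.5,-3.1,0,0,0,0],[-3.5,-3.1,0,0,0,0],[-3.5,-3.1,0,0,0,0],[-3.5,-3.1,0,0,0,0],[-3.5,-3.1,0,0,0,0]]
  ]
}}

```text
clock: 1.6
eef_pos: [481.6, 250.7, 248.1]
tool_rot: [-0.0, 0.18, 0.984, 0.002]
ft_force: [0.6, 1.1, -0.3]
gripper_width: 0.5
```

Request:
{"name": "drive_tool", "arguments": {
  "rows": [
    [[0,0,0,0,0,0.14],[0,0,0,0,0,0.14],[0,0,0,0,0,0.14],[0,0,0,0,0,0.14],[0,0,0,0,0,0.14]]
  ]
}}

```text
clock: 2.1
eef_pos: [487.5, 238.8, 249.7]
tool_rot: [0.001, 0.524, 0.852, 0.002]
ft_force: [0.1, 0.7, -0.2]
gripper_width: 0.1
```

Request:
{"name": "drive_tool", "arguments": {
  "rows": [
    [[0,0,0,0,0,0.14],[0,0,0,0,0,0.14],[0,0,0,0,0,0.14],[0,0,0,0,0,0.14],[0,0,0,0,0,0]]
  ]
}}

```text
clock: 2.6
eef_pos: [487.9, 239.2, 250.8]
tool_rot: [0.0, 0.748, 0.664, 0.003]
ft_force: [-0.9, -0.9, 0.7]
gripper_width: -0.2
```

Request:
{"name": "drive_tool", "arguments": {
  "rows": [
    [[-3,1.6,0,0,0,0],[-3,1.6,0,0,0,0],[-3,1.6,0,0,0,0],[-3,1.6,0,0,0,0],[0,0,0,0,0,0]]
  ]
}}

```text
clock: 3.1
eef_pos: [540.1, 111.1, 251.1]
tool_rot: [0.001, 0.738, 0.674, 0.004]
ft_force: [-0.5, -0.1, 0.4]
gripper_width: 0.3
```

```bash
python3 - <<'E'
from h import *
o=get_obs(); print(o["eef_pos"],o["tool_rot"],o["ft_force"])
p,d=read_camera("wrist"); cv2.imwrite("pics/w1.png",p)
E
```

```text
[540.11895806 111.06962347 251.14782849] [0.00099287 0.7384031  0.67434392 0.00448974] [-0.47291359 -0.1030756   0.36029718]
```

View pics/w1.png

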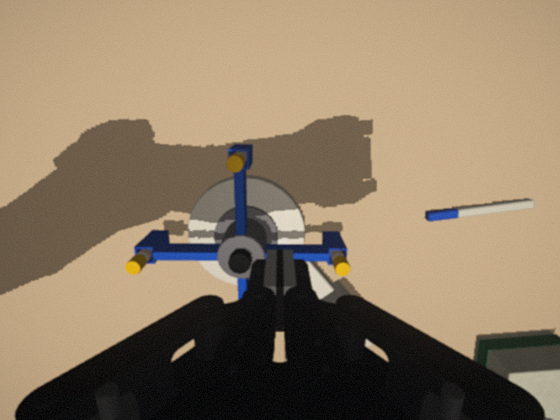

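Request:
{"name": "drive_tool", "arguments": {
  "rows": [
    [[0,0,4,0,0,0],[0,0,4,0,0,0],[0,0,4,0,0,0],[0,0,3,0,0,0],[0,0,1,0,0,0]]
  ]
}}

```text
clock: 3.65
eef_pos: [542.5, 121.3, 89.0]
tool_rot: [0.0, 0.731, 0.682, 0.01]
ft_force: [-0.5, 0.8, -0.2]
gripper_width: -0.1
```

Request:
{"name": "drive_tool", "arguments": {
  "rows": [
    [[0,0,1,0,0,0],[0,0,0,0,0,0],[0,0,0,0,0,0],[0,0,0,0,0,0],[0,0,0,0,0,0]]
  ]
}}

```text
clock: 4.15
eef_pos: [543.5, 123.9, 81.0]
tool_rot: [0.0, 0.729, 0.684, 0.011]
ft_force: [0.5, 0.4, 0.3]
gripper_width: -0.0
```

Request:
{"name": "drive_tool", "arguments": {
  "rows": [
    [[-0.8,0,0,0.015,-0.016,0.03],[-0.8,0,0,0,0,0.02],[0,-0.5,0,0,0,0],[0,-0.5,0,0,0,0],[0,0,0,0,0,0]]
  ]
}}

```text
clock: 4.65
eef_pos: [532.1, 107.4, 82.7]
tool_rot: [0.001, 0.748, 0.664, 0.0]
ft_force: [-0.0, -0.3, 0.3]
gripper_width: 0.1
```

```bash
python3 - <<'E'
from h import *
o=get_obs(); print(o["eef_pos"],o["tool_rot"],o["ft_force"])
p,d=read_camera("wrist"); cv2.imwrite("pics/w2.png",p)
p,d=read_camera("top"); cv2.imwrite("pics/t2.png",cv2.resize(p[170:300,200:360],None,fx=5,fy=4.6,interpolation=cv2.INTER_CUBIC))
E
```

```text
[532.06759677 107.44188032  82.68019642] [6.33289080e-04 7.47951403e-01 6.63753040e-01 4.47607289e-04] [-0.02798582 -0.27296113  0.28334804]
```

View pics/w2.png

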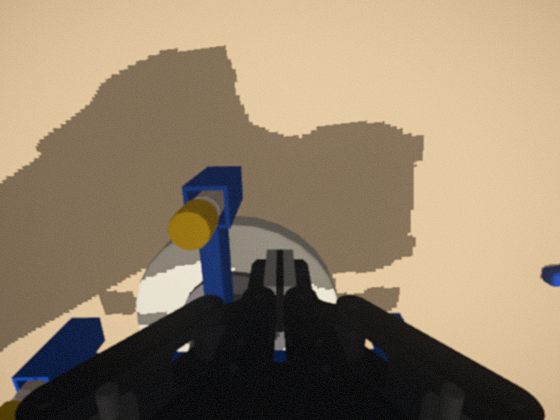

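View pics/t2.png

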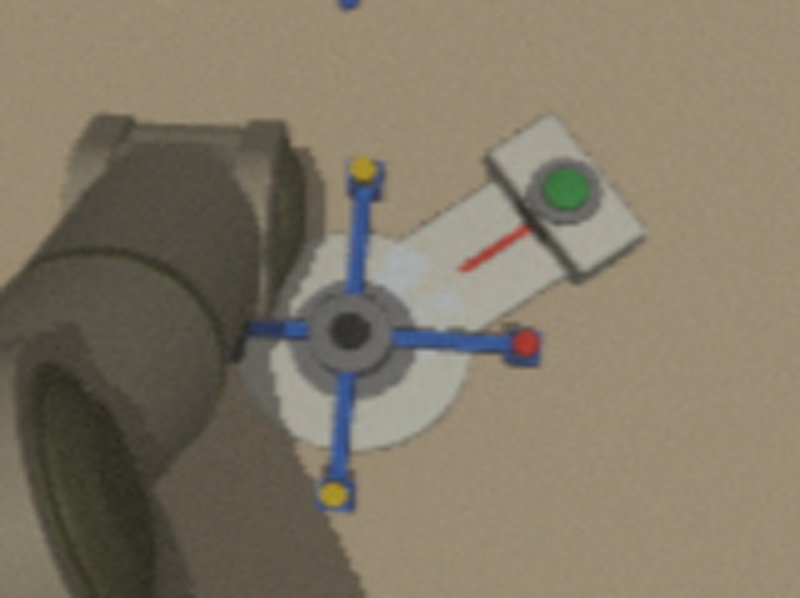

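Request:
{"name": "drive_tool", "arguments": {
  "rows": [
    [[0,-0.3,0.3,0,0,0],[0,-0.3,0,0,0,0],[0,-0.3,0,0,0,0],[0,-0.3,0,0,0,0],[0,0,0,0,0,0]]
  ]
}}

```text
clock: 5.25
eef_pos: [519.8, 109.6, 79.1]
tool_rot: [0.001, 0.748, 0.664, 0.001]
ft_force: [0.4, 0.1, -0.2]
gripper_width: 0.4
```

Request:
{"name": "drive_tool", "arguments": {
  "rows": [
    [[0,-0.3,0,0,0,0],[0,-0.3,0,0,0,0],[0,-0.3,0,0,0,0],[0,-0.3,0,0,0,0],[0,0,0,0,0,0]]
  ]
}}

```text
clock: 5.75
eef_pos: [508.0, 111.1, 79.3]
tool_rot: [0.001, 0.748, 0.664, 0.002]
ft_force: [-0.9, -0.3, 0.6]
gripper_width: 0.4
```

```bash
cat >> h.py <<'E'
def caps():
    p,d=read_camera("top"); cp=camera_params("top"); C=np.array([492.9,42.3]); out=[]
    for n,lo,hi in (("red",(0,120,60),(8,255,255)),("yel",(18,120,60),(35,255,255))):
        for b in blobs(p,lo,hi,(215,190,345,300),8):
            q=ray(cp,b[1],b[2],106)[:2]-C
            r=np.hypot(*q)
            print(n,b[0],b[1].round(2),b[2].round(2),"r",r.round(1),"ang",np.degrees(np.arctan2(q[1],q[0])).round(2))
    return p
E
python3 - <<'E'
from h import *
p=caps(); cv2.imwrite("pics/t3.png",cv2.resize(p[170:300,200:360],None,fx=5,fy=4.6,interpolation=cv2.INTER_CUBIC))
p,d=read_camera("wrist"); cv2.imwrite("pics/w3.png",p)
o=get_obs(); print(o["eef_pos"],o["tool_rot"],o["ft_force"])
E
```

```text
red 23 298.52 223.52 r 101.0 ang -60.1
red 17 304.59 239.29 r 104.1 ang -88.19
yel 21 266.38 206.95 r 102.5 ang 3.61
yel 19 271.63 277.79 r 106.5 ang -177.29
[508.21338524 111.06649683  79.32864214] [0.00138123 0.74770007 0.66403331 0.00157068] [-1.61427512  0.68351705  0.44351652]
```

View pics/w3.png

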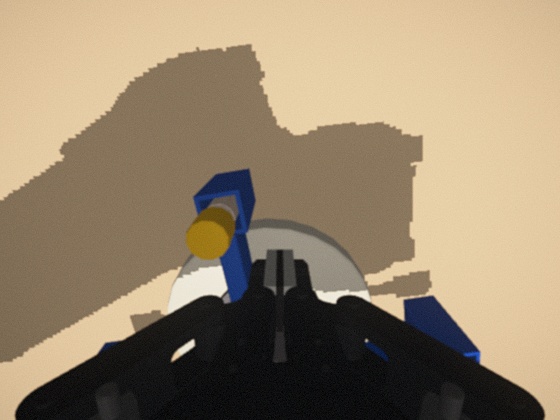

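Request:
{"name": "drive_tool", "arguments": {
  "rows": [
    [[0.03,-0.35,0,0,0,-0.06],[0.03,-0.35,0,0,0,-0.06],[0.03,-0.35,0,0,0,-0.06],[0.03,-0.35,0,0,0,-0.06],[0,0,0,0,0,0]]
  ]
}}

```text
clock: 6.35
eef_pos: [495.8, 113.0, 79.4]
tool_rot: [0.003, 0.66, 0.752, 0.003]
ft_force: [-0.1, -0.7, -0.5]
gripper_width: -0.2
```

```bash
python3 - <<'E'
from h import *
caps()
o=get_obs(); print(o["eef_pos"],o["tool_rot"],o["ft_force"])
E
```

```text
red 24 298.5 223.58 r 100.9 ang -60.17
red 15 304.27 232.67 r 106.2 ang -77.57
yel 19 260.84 208.16 r 101.7 ang 13.06
yel 18 278.28 276.11 r 104.9 ang -166.52
[495.943993   113.01615814  79.4226769 ] [0.0026216  0.66029007 0.7510018  0.00253921] [ 0.37575146 -0.34230943 -0.51369414]
```

Request:
{"name": "drive_tool", "arguments": {
  "rows": [
    [[0.06,-0.35,0,0,0,-0.06],[0.06,-0.35,0,0,0,-0.06],[0.06,-0.35,0,0,0,-0.06],[0.06,-0.35,0,0,0,-0.06],[0,0,0,0,0,0]]
  ]
}}

```text
clock: 6.9
eef_pos: [484.0, 113.2, 79.5]
tool_rot: [0.004, 0.566, 0.824, 0.004]
ft_force: [0.2, -0.3, 0.1]
gripper_width: 0.2
```

```bash
python3 - <<'E'
from h import *
caps()
o=get_obs(); print(o["eef_pos"],o["tool_rot"],o["ft_force"])
E
```

```text
red 24 298.5 223.58 r 100.9 ang -60.17
red 15 301.8 228.13 r 103.5 ang -69.38
yel 22 256.09 209.09 r 103.5 ang 21.03
yel 16 283.5 275.0 r 106.8 ang -158.19
[484.24807392 113.2191774   79.49085322] [0.00407479 0.56671077 0.82389891 0.00359077] [ 0.74007696 -0.67273423 -0.55055815]
```

Request:
{"name": "drive_tool", "arguments": {
  "rows": [
    [[0.08,-0.33,0,0,0,-0.05],[0.08,-0.33,0,0,0,-0.05],[0.08,-0.33,0,0,0,-0.05],[0,0,0,0,0,0],[0,0,0,0,0,0]]
  ]
}}

```text
clock: 7.45
eef_pos: [474.4, 111.5, 79.5]
tool_rot: [0.005, 0.5, 0.866, 0.004]
ft_force: [0.8, 0.3, 0.6]
gripper_width: 0.1
```

```bash
python3 - <<'E'
from h import *
p=caps();cv2.imwrite("pics/t4.png",cv2.resize(p[170:300,200:360],None,fx=5,fy=4.6,interpolation=cv2.INTER_CUBIC))
o=get_obs(); print(o["eef_pos"],o["tool_rot"],o["ft_force"])
E
```

```text
red 24 301.29 223.12 r 108.7 ang -61.81
yel 23 252.09 211.22 r 103.0 ang 28.49
yel 17 287.12 272.59 r 105.3 ang -151.42
[474.44544872 111.5713371   79.49576356] [0.00488637 0.49971364 0.86616889 0.00372298] [ 0.01570163  0.489635   -0.69912099]
```

View pics/t4.png

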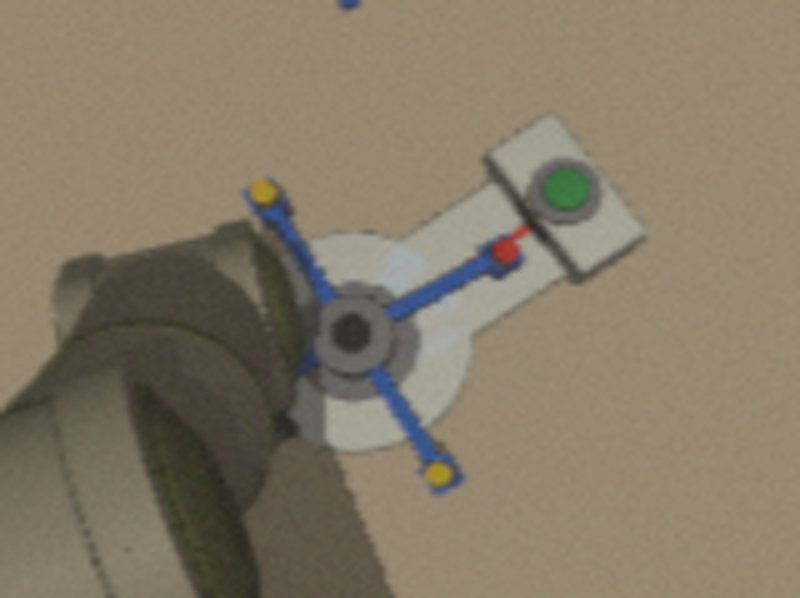

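Request:
{"name": "drive_tool", "arguments": {
  "rows": [
    [[0.06,-0.25,0,0,0,-0.03],[0.06,-0.25,0,0,0,-0.03],[0,0,0,0,0,0],[0,0,0,0,0,0],[0,0,0,0,0,0]]
  ]
}}

```text
clock: 8.0
eef_pos: [469.5, 109.9, 79.5]
tool_rot: [0.005, 0.471, 0.882, 0.004]
ft_force: [1.1, 0.4, -0.0]
gripper_width: -0.3
```

```bash
python3 - <<'E'
from h import *
p=caps();cv2.imwrite("pics/t5.png",cv2.resize(p[170:300,200:360],None,fx=5,fy=4.6,interpolation=cv2.INTER_CUBIC))
o=get_obs(); print(o["eef_pos"],o["tool_rot"],o["ft_force"])
p,d=read_camera("scene");cv2.imwrite("pics/s5.png",cv2.resize(p[130:260,200:340],None,fx=5,fy=4.6,interpolation=cv2.INTER_CUBIC))
E
```

```text
red 16 298.62 221.56 r 104.5 ang -57.46
yel 20 249.5 213.0 r 102.6 ang 33.68
yel 22 291.09 271.09 r 108.0 ang -144.94
[469.51956741 109.95002704  79.46703388] [0.00526253 0.4714724  0.8818571  0.00375964] [0.52292121 0.9742639  0.21755574]
```

View pics/t5.png

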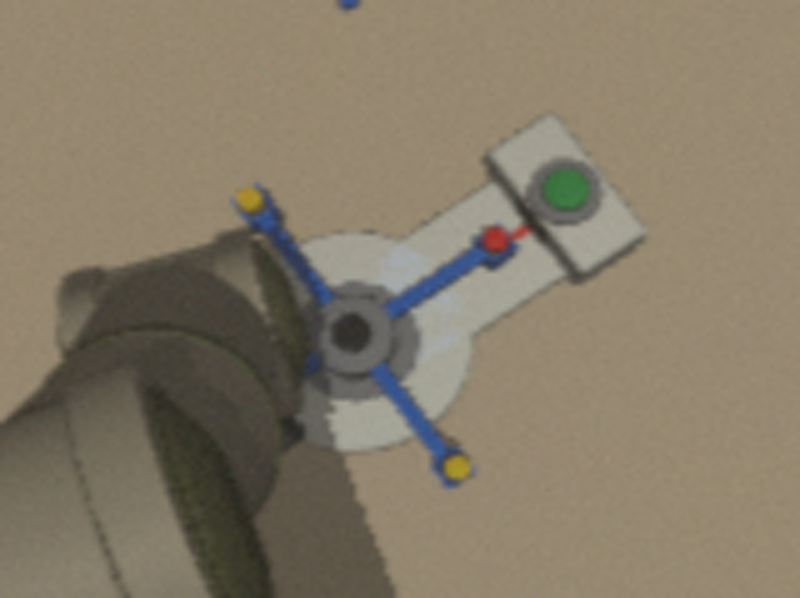

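View pics/s5.png

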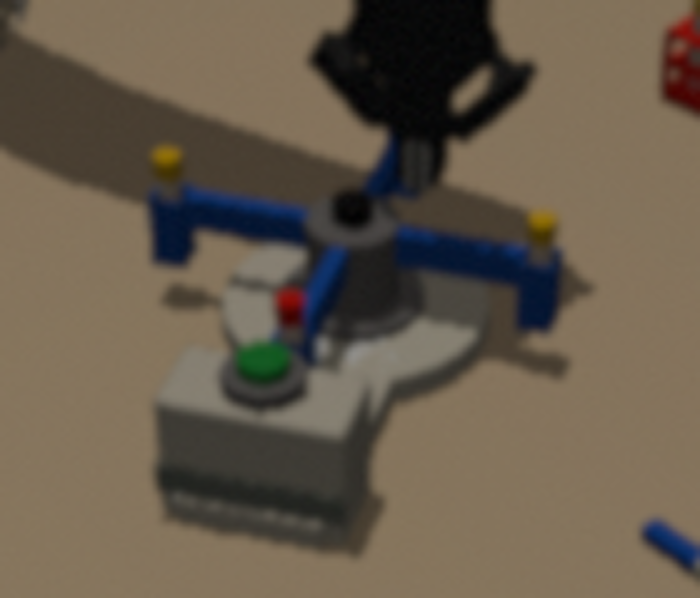

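Request:
{"name": "drive_tool", "arguments": {
  "rows": [
    [[0.03,-0.12,0,0,0,0],[0,0,0,0,0,0],[0,0,0,0,0,0],[0,0,0,0,0,0],[0,0,0,0,0,0]]
  ]
}}

```text
clock: 8.6
eef_pos: [468.5, 109.4, 79.4]
tool_rot: [0.005, 0.472, 0.882, 0.004]
ft_force: [0.8, 0.1, -0.9]
gripper_width: 0.3
```

```bash
python3 - <<'E'
from h import *
p=caps()
o=get_obs(); print(o["eef_pos"],o["tool_rot"],o["ft_force"])
E
```

```text
red 17 298.41 221.12 r 104.7 ang -56.66
yel 22 249.09 213.09 r 103.1 ang 34.32
yel 18 289.89 270.28 r 104.0 ang -145.72
[468.48905086 109.39708667  79.44220931] [0.00542809 0.47162932 0.88177221 0.00375399] [1.11208953 0.45135182 0.29440007]
```

Request:
{"name": "drive_tool", "arguments": {
  "rows": [
    [[0,0.5,0,0,0,0],[0,0.5,0,0,0,0],[0,0.5,0,0,0,0],[0,0,-2,0,0,0],[0,0,-3,0,0,0]]
  ]
}}

```text
clock: 9.15
eef_pos: [479.6, 118.3, 127.5]
tool_rot: [0.003, 0.471, 0.882, 0.001]
ft_force: [-0.4, 0.6, 0.8]
gripper_width: -0.2
```

Request:
{"name": "drive_tool", "arguments": {
  "rows": [
    [[0,0,-3,0,0,0],[0,0,-3,0,0,0],[0,0,-3,0,0,0],[0,0,-2,0,0,0],[0,0,0,0,0,0]]
  ]
}}

```text
clock: 9.65
eef_pos: [480.5, 119.8, 244.9]
tool_rot: [0.003, 0.471, 0.882, 0.002]
ft_force: [-0.2, -0.8, -0.5]
gripper_width: -0.1
```

```bash
python3 - <<'E'
from h import *
p=caps();cv2.imwrite("pics/t6.png",cv2.resize(p[170:300,200:360],None,fx=5,fy=4.6,interpolation=cv2.INTER_CUBIC))
o=get_obs(); print(o["eef_pos"],o["tool_rot"],o["ft_force"],o["joints"])
E
```

```text
red 18 298.11 221.0 r 104.2 ang -56.23
yel 19 248.84 213.16 r 103.3 ang 34.71
yel 18 290.28 270.11 r 104.3 ang -145.06
[480.07957947 119.68353567 243.80521144] [0.00297768 0.47102463 0.88211372 0.00152206] [ 0.51684798 -0.15635518 -0.34222357] [-0.4469513   0.33311063  0.11297324  2.13340279 -0.05550819  0.67153324
  0.29299587]
```

Request:
{"name": "drive_tool", "arguments": {
  "rows": [
    [[-4,-0.6,0,0,0,0],[-4,-0.6,0,0,0,0],[-4,-0.6,0,0,0,0],[-4,-0.6,0,0,0,0],[-4,-0.6,0,0,0,0]]
  ]
}}

```text
clock: 10.2
eef_pos: [567.0, -61.0, 238.3]
tool_rot: [-0.001, 0.464, 0.886, 0.001]
ft_force: [0.5, 1.1, 0.7]
gripper_width: -0.1
```

Request:
{"name": "drive_tool", "arguments": {
  "rows": [
    [[-2,-0.2,0,0,0,0],[0,0,0,0,0,0],[0,0,0,0,0,0],[0,0,0,0,0,0],[0,0,0,0,0,0]]
  ]
}}

```text
clock: 10.7
eef_pos: [575.8, -83.2, 232.0]
tool_rot: [-0.005, 0.467, 0.884, -0.002]
ft_force: [0.2, -0.2, -0.0]
gripper_width: -0.3
```

```bash
python3 - <<'E'
from h import *
o=get_obs(); print(o["eef_pos"],o["tool_rot"],o["ft_force"],o["joints"])
p,d=read_camera("wrist");cv2.imwrite("pics/w7.png",p); np.save("pics/w7d.npy",d); np.savez("pics/w7.npz",p=o["eef_pos"],q=o["tool_rot"])
E
```

```text
[575.83520595 -83.16953609 232.01570514] [-0.00469382  0.46710137  0.88418924 -0.00191719] [ 0.16941378 -0.20369104 -0.03241927] [-0.04447982  0.45485931  0.12874005  1.95166941 -0.08322033  0.75021733
  0.73157531]
```

View pics/w7.png

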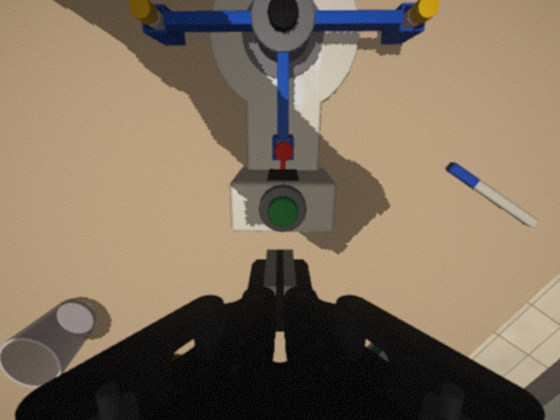

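```bash
python3 - <<'E'
from h import *
from scipy.spatial.transform import Rotation as R
p=cv2.imread("pics/w7.png"); a=np.load("pics/w7.npz"); cp=camera_params("wrist")
T=np.eye(4); T[:3,:3]=R.from_quat(np.roll(a["q"],-1)).as_matrix(); T[:3,3]=a["p"]; T=T@cp["hand_eye"]
roi=(130,0,440,235)
for n,lo,hi,z in (("red",(0,120,60),(8,255,255),106),("yel",(18,120,60),(35,255,255),106),("green",(45,80,40),(90,255,255),103)):
    for b in blobs(p,lo,hi,roi,15): print(n,b[0],round(b[1],1),round(b[2],1),ray(cp,b[1],b[2],z,T).round(1))
g=cv2.cvtColor(p,cv2.COLOR_BGR2GRAY)
for r in (173,177): print(r,list(g[r,255:312]))
for r in (185,200,220): 
    x=g[r,220:345].astype(int); print(r,x[:30],x[-30:])
# pedestal edges
for r in (112,125,165): print(r, g[r,240:330])
c=p[100:240,220:345]; cv2.imwrite("pics/w7c.png",cv2.resize(c,None,fx=5,fy=4.2,interpolation=cv2.INTER_CUBIC))
E
```

```text
red 290 283.1 153.3 [552.2 -44.7 106. ]
yel 531 143.3 10.9 [410.5 -17.3 106. ]
yel 536 424.1 10.1 [578.1  97.  106. ]
green 759 282.3 211.5 [580.8 -87.6 103. ]
173 [np.uint8(65), np.uint8(63), np.uint8(68), np.uint8(66), np.uint8(61), np.uint8(64), np.uint8(65), np.uint8(63), np.uint8(64), np.uint8(63), np.uint8(66), np.uint8(64), np.uint8(61), np.uint8(43), np.uint8(24), np.uint8(20), np.uint8(27), np.uint8(20), np.uint8(13), np.uint8(18), np.uint8(18), np.uint8(18), np.uint8(16), np.uint8(15), np.uint8(27), np.uint8(19), np.uint8(17), np.uint8(17), np.uint8(14), np.uint8(17), np.uint8(17), np.uint8(15), np.uint8(16), np.uint8(14), np.uint8(17), np.uint8(16), np.uint8(11), np.uint8(14), np.uint8(12), np.uint8(17), np.uint8(19), np.uint8(19), np.uint8(42), np.uint8(58), np.uint8(61), np.uint8(63), np.uint8(63), np.uint8(64), np.uint8(63), np.uint8(66), np.uint8(60), np.uint8(64), np.uint8(67), np.uint8(65), np.uint8(65), np.uint8(62), np.uint8(65)]
177 [np.uint8(67), np.uint8(68), np.uint8(69), np.uint8(65), np.uint8(65), np.uint8(67), np.uint8(61), np.uint8(68), np.uint8(65), np.uin
[... 1795 characters left out ...]
0 108 103 107 108 107 108 110 113 112
 113 105 105 109 111 108 111 108 108 111 110 114 105 113 109 109 110 110
 102  69  53  42  52  40  51  47  43  44  47  49  69 101 111 113 107 109
 110 110 109 114 105 109 104 111 107 109 112 111 106 108 105 125 149 176
 189 196 197 198 198 195 179 150 138 153 163 166 165 164 165 166 166 164]
165 [166 167 146 114  91  88  92  85  96 103 109 113 107 107 112 111 110 110
 114 109 114 109 111 113 109 115 104 108 109 110 110 109 116 109 107 109
 115 115 111 104  75  54  53  52  54  85 103 110 109 108 107 113 112 106
 110 109 112 112 108 110 109 113 111 106 109 106 107 114 108 109 112 110
 108 108 113 103 104  91  82  86  87  90  87  89  92  89  88  88  90  88]
```

View pics/w7c.png

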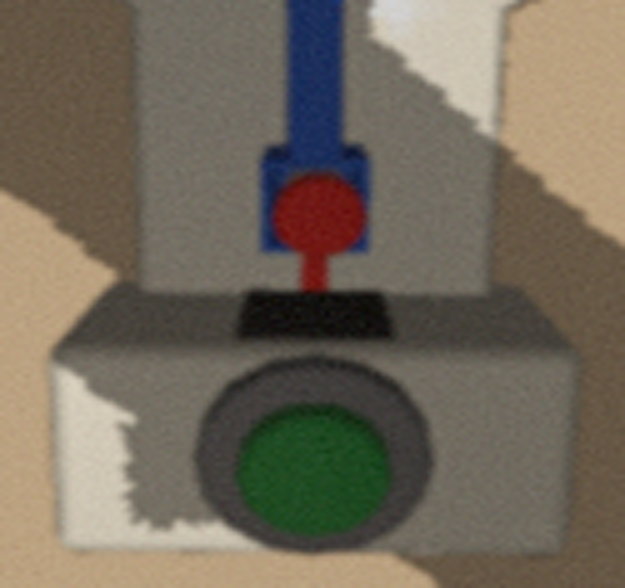

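```bash
python3 - <<'E'
from h import *
from scipy.spatial.transform import Rotation as R
p=cv2.imread("pics/w7.png"); d=np.load("pics/w7d.npy"); a=np.load("pics/w7.npz"); cp=camera_params("wrist")
T=np.eye(4); T[:3,:3]=R.from_quat(np.roll(a["q"],-1)).as_matrix(); T[:3,3]=a["p"]; T=T@cp["hand_eye"]
hsv=cv2.cvtColor(p,cv2.COLOR_BGR2HSV); m=cv2.inRange(hsv,(0,120,40),(8,255,255)); 
for r in range(138,172,2): 
    x=np.flatnonzero(m[r,260:310])+260
    if len(x): print(r,x.min(),x.max(),x.mean())
for n,u,v,z in (("line",282.6,164,20),("win",282.6,175,60),("key",282.3,211.5,103),("cap",0,0,106),("arm",282.6,112,80),("arm",282.6,125,80),("pocket",283,140,80)):
    if n=="cap":
        mm=m.copy(); mm[158:]=0; mm[:, :260]=0; mm[:,310:]=0; mm[:130]=0
        c=max(cv2.findContours(mm,0,1)[0],key=cv2.contourArea); (u,v),rr=cv2.minEnclosingCircle(c); print("circle",u,v,rr)
    q=ray(cp,u,v,z,T)[:2]
    for yaw in (-55.6,-56.1):
        t=np.radians(yaw); rel=q-[492.9,42.3]; print(n,q.round(1),yaw,"along",(rel@[np.cos(t),np.sin(t)]).round(1),"lat",(rel@[-np.sin(t),np.cos(t)]).round(2))
    dd=d[int(round(v)),int(round(u))]; P=T@[(u-cp["cx"])/cp["fx"]*dd,(v-cp["cy"])/cp["fy"]*dd,dd,1]; print("   depth pt",P[:3].round(1))
E
```

```text
142 279 286 282.42857142857144
144 278 288 283.0
146 277 290 283.5
148 276 290 283.0
150 276 291 283.07142857142856
152 276 291 283.5
154 276 291 283.5
156 277 290 283.5
158 279 288 283.5
160 280 286 283.0
162 280 284 282.0
164 280 285 282.5
166 280 285 282.5
168 280 285 282.5
line [565.1 -63.7] -55.6 along 128.2 lat -0.33
line [565.1 -63.7] -56.1 along 128.2 lat 0.79
   depth pt [564.8 -63.3  22.7]
win [567.5 -67.4] -55.6 along 132.7 lat -0.47
win [567.5 -67.4] -56.1 along 132.7 lat 0.69
   depth pt [567.8 -67.8  57.5]
key [580.7 -87.6] -55.6 along 156.8 lat -0.88
key [580.7 -87.6] -56.1 along 156.8 lat 0.49
   depth pt [579.8 -86.3 107.8]
circle 283.4441223144531 149.82960510253906 9.003060340881348
cap [550.8 -42.2] -55.6 along 102.5 lat 0.03
cap [550.8 -42.2] -56.1 along 102.5 lat 0.93
   depth pt [550.8 -42.2 106.2]
arm [533.5 -18.1] -55.6 along 72.8 lat -0.58
arm [533.5 -18.1] -56.1 along 72.8 lat 0.05
   depth pt [533.5 -18.1  80.3]
arm [539.8 -27.2] -55.6 along 83.8 lat -0.58
arm [539.8 -27.2] -56.1 along 83.8 lat 0.15
   depth pt [539.8 -27.2  79.5]
pocket [547.4 -37.7] -55.6 along 96.8 lat -0.21
pocket [547.4 -37.7] -56.1 along 96.8 lat 0.63
   depth pt [547.9 -38.3  70.2]
```

Request:
{"name": "drive_tool", "arguments": {
  "rows": [
    [[-0.7,0.15,2,0,0,0],[0,0,2,0,0,0],[0,0,2,0,0,0],[0,0,1.5,0,0,0],[0,0,0,0,0,0]]
  ]
}}

```text
clock: 11.25
eef_pos: [580.8, -82.2, 156.4]
tool_rot: [-0.003, 0.463, 0.886, -0.0]
ft_force: [-0.2, -0.1, 0.7]
gripper_width: -0.2
```

```bash
python3 - <<'E'
from h import *
o=get_obs(); print(o["eef_pos"],o["tool_rot"],o["ft_force"])
q=o["tool_rot"]
from scipy.spatial.transform import Rotation as R
M=R.from_quat(np.roll(q,-1)).as_matrix(); print(M.round(3))
print("to key, tool cm",(M.T@(np.array([580.8,-88,103+19])-o["eef_pos"])/10).round(2))
p,d=read_camera("wrist");cv2.imwrite("pics/w8.png",p)
E
```

```text
[580.78906542 -82.17833677 156.44777117] [-3.47181838e-03  4.63369414e-01  8.86158357e-01 -3.13078132e-04] [-0.21938107 -0.0934013   0.68216955]
[[-0.571  0.821 -0.006]
 [ 0.821  0.571  0.003]
 [ 0.006 -0.004 -1.   ]]
to key, tool cm [-0.5  -0.32  3.44]
```

View pics/w8.png

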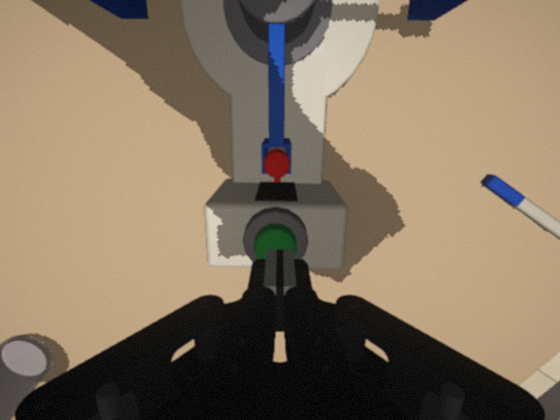

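Request:
{"name": "drive_tool", "arguments": {
  "rows": [
    [[-0.25,-0.16,1,0,0,0],[-0.25,-0.16,1,0,0,0],[0,0,0,0,0,0],[0,0,0,0,0,0],[0,0,0,0,0,0]]
  ]
}}

```text
clock: 11.8
eef_pos: [582.6, -88.1, 138.3]
tool_rot: [-0.001, 0.463, 0.886, 0.001]
ft_force: [0.7, -0.4, 1.0]
gripper_width: -0.3
```

```bash
python3 - <<'E'
from h import *
o=get_obs(); print(o["eef_pos"],o["ft_force"])
from scipy.spatial.transform import Rotation as R
M=R.from_quat(np.roll(o["tool_rot"],-1)).as_matrix()
print("to key, tool cm",(M.T@(np.array([580.8,-88,103+19])-o["eef_pos"])/10).round(2))
p,d=read_camera("wrist");cv2.imwrite("pics/w9.png",p)
p,d=read_camera("scene");cv2.imwrite("pics/s9.png",cv2.resize(p[130:260,200:340],None,fx=5,fy=4.6,interpolation=cv2.INTER_CUBIC))
E
```

```text
[582.55778015 -88.0505613  138.30311528] [ 0.73794573 -0.42350667  0.98953781]
to key, tool cm [ 0.1  -0.14  1.63]
```

View pics/s9.png

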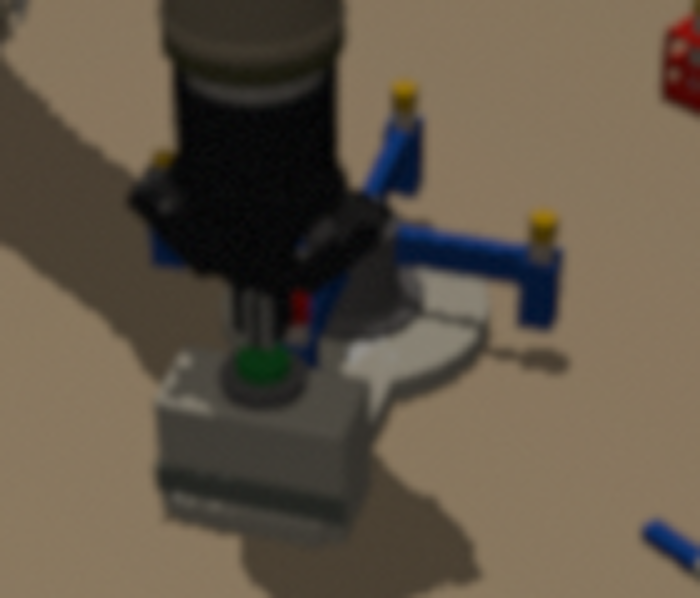

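View pics/w9.png

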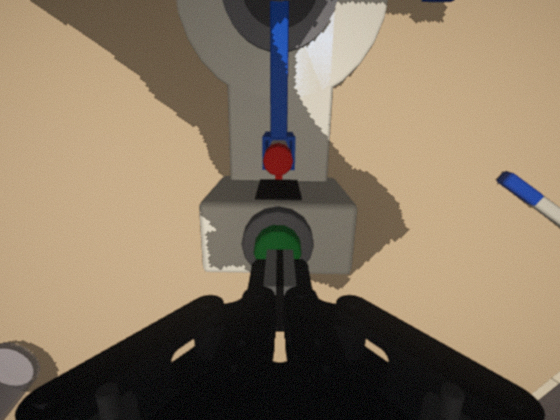

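Request:
{"name": "drive_tool", "arguments": {
  "rows": [
    [[0.1,-0.1,0.4,0,0,0],[0,0,0.4,0,0,0],[0,0,0.2,0,0,0],[0,0,0,0,0,0],[0,0,0,0,0,0]]
  ]
}}

```text
clock: 12.4
eef_pos: [581.3, -87.5, 127.9]
tool_rot: [-0.001, 0.463, 0.886, 0.001]
ft_force: [-0.3, 0.3, 0.1]
gripper_width: 0.6
```

Request:
{"name": "drive_tool", "arguments": {
  "rows": [
    [[0,0,0.2,0,0,0],[0,0,0.2,0,0,0],[0,0,0,0,0,0],[0,0,0,0,0,0],[0,0,0,0,0,0]]
  ]
}}

```text
clock: 12.9
eef_pos: [581.5, -87.6, 124.0]
tool_rot: [-0.001, 0.463, 0.886, 0.001]
ft_force: [-1.3, 0.1, 2.1]
gripper_width: -0.4
```

Request:
{"name": "drive_tool", "arguments": {
  "rows": [
    [[0,0,0.2,0,0,0],[0,0,0,0,0,0],[0,0,0,0,0,0],[0,0,0,0,0,0],[0,0,0,0,0,0]]
  ]
}}

```text
clock: 13.4
eef_pos: [581.5, -87.6, 122.2]
tool_rot: [-0.001, 0.463, 0.886, 0.001]
ft_force: [-0.9, 0.1, 2.4]
gripper_width: -0.2
```

Request:
{"name": "drive_tool", "arguments": {
  "rows": [
    [[0,0,0.2,0,0,0],[0,0,0,0,0,0],[0,0,0,0,0,0],[0,0,0,0,0,0],[0,0,0,0,0,0]]
  ]
}}

```text
clock: 13.9
eef_pos: [581.5, -87.6, 120.3]
tool_rot: [-0.001, 0.463, 0.886, 0.001]
ft_force: [-0.8, 0.2, 3.4]
gripper_width: -0.1
```

Request:
{"name": "drive_tool", "arguments": {
  "rows": [
    [[0,0,0.1,0,0,0],[0,0,0,0,0,0],[0,0,0,0,0,0],[0,0,0,0,0,0],[0,0,0,0,0,0]]
  ]
}}

```text
clock: 14.4
eef_pos: [581.5, -87.5, 120.3]
tool_rot: [-0.0, 0.463, 0.886, 0.001]
ft_force: [-1.0, 0.9, 3.8]
gripper_width: 0.0
```

Request:
{"name": "drive_tool", "arguments": {
  "rows": [
    [[0,0,0.1,0,0,0],[0,0,0,0,0,0],[0,0,0,0,0,0],[0,0,0,0,0,0],[0,0,0,0,0,0]]
  ]
}}

```text
clock: 14.9
eef_pos: [581.5, -87.6, 120.1]
tool_rot: [-0.0, 0.463, 0.886, 0.002]
ft_force: [-1.3, 1.5, 3.5]
gripper_width: 0.5
```

Request:
{"name": "drive_tool", "arguments": {
  "rows": [
    [[0,0,0.25,0,0,0],[0,0,0,0,0,0],[0,0,0,0,0,0],[0,0,0,0,0,0],[0,0,0,0,0,0]]
  ]
}}

```text
clock: 15.4
eef_pos: [581.5, -87.6, 120.6]
tool_rot: [0.0, 0.463, 0.886, 0.002]
ft_force: [-0.4, -0.1, 3.6]
gripper_width: -0.1
```

```bash
python3 - <<'E'
from h import *
o=get_obs(); print(o["eef_pos"],o["ft_force"])
p,d=read_camera("scene");cv2.imwrite("pics/s10.png",cv2.resize(p[130:260,200:340],None,fx=5,fy=4.6,interpolation=cv2.INTER_CUBIC))
E
```

```text
[581.45575465 -87.59553932 120.56415623] [-0.38885465 -0.06912229  3.56821531]
```

View pics/s10.png

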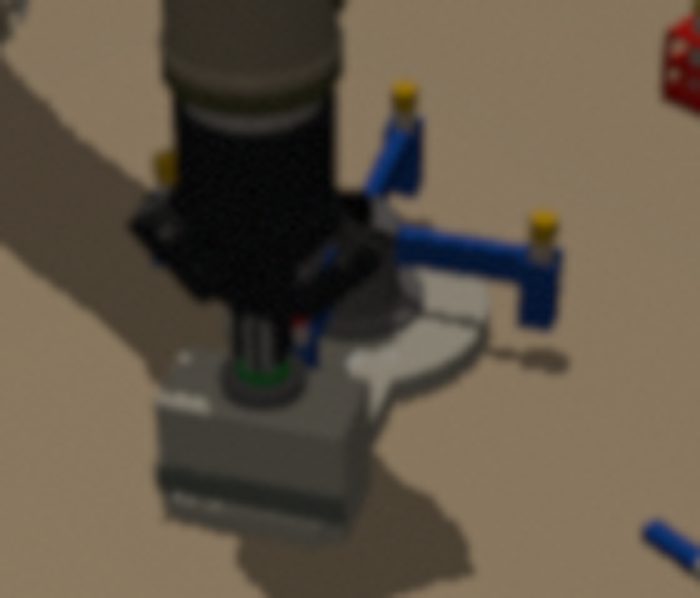

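Request:
{"name": "drive_tool", "arguments": {
  "rows": [
    [[0,0,0.15,0,0,0],[0,0,0.15,0,0,0],[0,0,0.15,0,0,0],[0,0,0.15,0,0,0],[0,0,0.15,0,0,0]]
  ]
}}

```text
clock: 15.95
eef_pos: [581.5, -87.6, 119.7]
tool_rot: [0.001, 0.463, 0.886, 0.003]
ft_force: [-6.5, 0.5, 23.7]
gripper_width: 0.1
```

Request:
{"name": "drive_tool", "arguments": {
  "rows": [
    [[0,0,-0.5,0,0,0],[0,0,-1,0,0,0],[0,0,-2,0,0,0],[0,0,-3,0,0,0],[0,0,-3,0,0,0]]
  ]
}}

```text
clock: 16.45
eef_pos: [579.4, -87.8, 213.9]
tool_rot: [-0.003, 0.463, 0.886, 0.001]
ft_force: [0.3, -0.8, -0.1]
gripper_width: -0.2
```

Request:
{"name": "drive_tool", "arguments": {
  "rows": [
    [[0,0,-2,0,0,0],[0,0,0,0,0,0],[0,0,0,0,0,0],[0,0,0,0,0,0],[0,0,0,0,0,0]]
  ]
}}

```text
clock: 16.95
eef_pos: [580.5, -88.0, 236.8]
tool_rot: [-0.001, 0.463, 0.886, 0.002]
ft_force: [0.2, -0.2, -0.3]
gripper_width: -0.0
```

```bash
python3 - <<'E'
from h import *
from scipy.spatial.transform import Rotation as R
o=get_obs(); print(o["eef_pos"],o["tool_rot"],o["ft_force"])
p,d=read_camera("wrist");cv2.imwrite("pics/w11.png",p); cp=camera_params("wrist")
T=np.eye(4); T[:3,:3]=R.from_quat(np.roll(o["tool_rot"],-1)).as_matrix(); T[:3,3]=o["eef_pos"]; T=T@cp["hand_eye"]
for n,lo,hi,z in (("red",(0,120,60),(8,255,255),106),("green",(45,80,40),(90,255,255),106)):
    for b in blobs(p,lo,hi,(200,60,360,260),15):
        u,v=int(b[1]),int(b[2]); dd=np.median(d[v-2:v+3,u-2:u+3]); P=T@[(u-cp["cx"])/cp["fx"]*dd,(v-cp["cy"])/cp["fy"]*dd,dd,1]
        print(n,b[0],round(b[1],1),round(b[2],1),ray(cp,b[1],b[2],z,T).round(1),"depth",P[:3].round(1))
p,d=read_camera("scene");cv2.imwrite("pics/s11.png",cv2.resize(p[130:260,200:340],None,fx=5,fy=4.6,interpolation=cv2.INTER_CUBIC));cv2.imwrite("pics/s11f.png",p)
E
```

```text
[580.4547669  -88.03113758 236.82798721] [-6.95128455e-04  4.63338270e-01  8.86178693e-01  2.11882544e-03] [ 0.17761442 -0.21235143 -0.25253201]
red 287 279.9 145.0 [552.1 -45.7 106. ] depth [551.5 -46.1 106.1]
green 744 279.5 202.3 [580.3 -86.9 106. ] depth [579.6 -86.6 106.9]
```

View pics/w11.png

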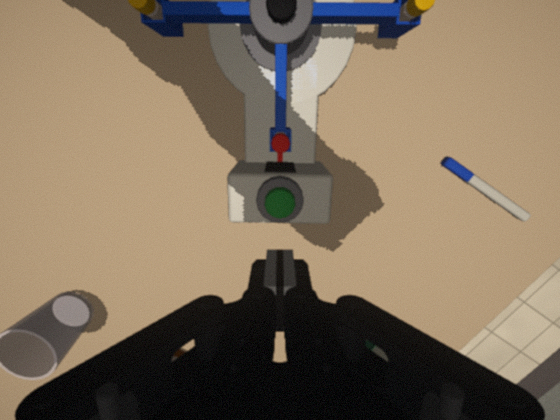

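View pics/s11f.png

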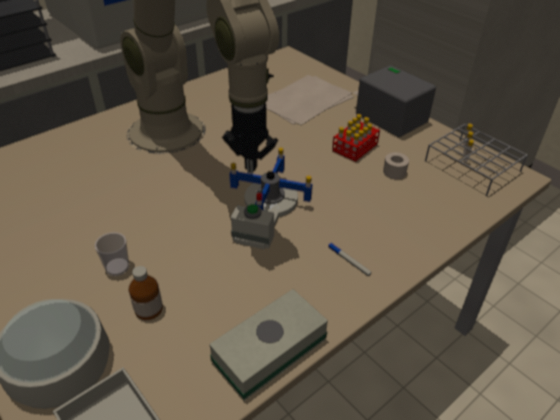

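The wrist picture shows the red cap at (280,145), the window at about (280,167) and the key at (280,202), all in one column. The key is back up, and nothing else in the scene has moved.

```bash
python3 -c "
from station import *
print(job_done())"
```

```text
the job is handed in; nothing more can be done
None
```

I pushed the carousel round by about 40° with the closed fingertip against one bare arm. That brought the red-capped tube over the red line, in front of the middle of the reader's window. I then lifted clear, pressed the green key down to its stop and let it go. I handed the job in at about 17 s with the arm clear of everything.

**Last checks**
- **Tube position:** the close wrist view before the press put the red cap within about 1 mm sideways of the line through the red line, window and key. After the press they still lined up, at image columns 279.5 to 280. I measured the cap, not the foot of the tube.
- **Key:** it went down about 6 mm to a hard stop, with a brief 24 N at the wrist. Afterwards its top read about 107 mm again, so it is released.
- **Other things:** the rack, label roll, bottle, cup and marker look unmoved in the last pictures.

**Disagreements**
- **Cap distance:** the wrist view put the cap about 102.5 mm from the spindle and the top view about 104 mm, against 105 mm nominal. That fits the play in the spindle and pocket plus the calibration error.
- **Key-top height:** my estimates ranged from 103 to 108 mm, so I found the contact by force.

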